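# Complete a part-loaded reagent carrier

## Task

Finish loading the five-hole reagent carrier around the dropper bottle and the steel cup that already stand in it: put the loose black adapter in the end hole next to the dropper bottle and stand the small bottle in it, and stand the medium bottle from the partitioned carton in the middle hole, between the dropper bottle and the cup. Put the knobbed steel lid on top of the cup. Everything sits fully down; keep the bottles upright, leave the tall bottle in the carton and leave what is already in the carrier where it is.

Things in the scene. Friction and masses are not known exactly. Their poses are not given: they have to be found in the camera images.
- carrier: Fixed reagent carrier: grey deck 74 x 306 mm, top 26 mm high, steel loop at its +y end (to 180 mm). Origin: centre of its underside; y along the row. Five round holes at y = -116, -58, 0, 58, 116 mm, 48 mm wide (54 at the mouth, 3 mm chamfer), floor 10 mm above the bench. Cup and dropper bottle stand in the holes y = +-58 mm, either way round; the others are free. Yaw within +-0.25 rad.
- dropper_bottle: Amber dropper bottle, 34 mm in diameter, 70 mm tall, upright in the carrier; it stands in a black adapter like the loose one. Stays where it is. Origin at the centre of its underside.
- cup: Open steel cup, 43 mm outside diameter, 38 mm inside, 62 mm tall, upright in the carrier (rim 72 mm above the bench). Stays in its hole. Origin at the centre of its underside, z up through the mouth.
- adapter: Loose black plastic adapter: a plain open cup, 45 mm outside diameter, 30 mm tall, bore 37 mm, floor 8 mm thick, upright on the bench. It goes floor down in a carrier hole and then stands 14 mm out of the deck; grip it round the outside near the top. Origin at the centre of its underside, z up.
- small_bottle: Small amber bottle with white screw cap, upright on the bench: body 30 mm in diameter, straight up to 41 mm, then a sloping shoulder; cap 22 mm in diameter from 50 mm to the top at 62 mm. 30 g. Origin at the centre of its underside, z up.
- medium_bottle: Medium white bottle with red screw cap, upright in one cell of the carton: body 44 mm in diameter, straight up to 56 mm, then a sloping shoulder; straight cap 33 mm in diameter from 68 mm to the top at 85 mm, good to grip (it does not turn). 70 g. Origin at the centre of its underside (3 mm above the bench at the start), z up.
- tall_bottle: Tall amber bottle with white cap in the cell of the carton diagonally across, 54 mm in diameter, 105 mm tall. Stays there. Origin at the centre of its underside.
- cup_lid: Loose steel lid for the cup, knob up on the bench: below, a plug 33 mm in diameter and 6 mm deep; flange 47 mm in diameter from 6 to 10 mm height; knob 15 mm in diameter from 10 to 30 mm (waisted below 22 mm). The plug goes inside the cup, the flange rests on its rim. 40 g. Origin at the centre of the plug's underside, z up.
- carton: Fixed cardboard bottle carton, 134 x 134 mm, open on top; walls and cross dividers 56 mm high, 3 mm thick, flaps lean outside up to 27 mm off. Four 62 mm cells centred at x, y = +-33 mm, floor 3 mm up. Origin: centre of its underside. Medium bottle in the cell (-x,-y) or (+x,+y), tall bottle in the other, two cells empty. Yaw within +-0.25 rad.
Mind the look-alikes: they are no part of the job. What is shaped like the adapter but green is not meant.

How it is judged:
By the outcome, as a careful person would: the job done as asked, in the order asked, and still so for the second after the job is handed in, with the robot touching nothing.
It also fails if it takes over 99 s, if anything falls off the work surface, if the arm or the gripper's body presses on something with over 40 N, if the wrist force passes 120 N, or if a joint passes its speed limit or range.

## Robot

A 6-joint arm with a two-finger parallel gripper is mounted at the origin on a cart in front of the work surface, level with it; the furniture and walls round the work are solid. World frame = base frame: x ahead of the robot, y to its left, z up, the work surface at z = 0. Lengths are in mm, angles in rad, forces in N, time in s.
With the tool pointing down it reaches from about 400 to 925 mm from the base axis. Payload 12.5 kg.
Tool frame: the origin (TCP) lies midway between the tips of the shut fingers; the grasp point (between the pads) lies 19 mm behind it; x points along the fingers, y is the direction in which the jaws open and shut, and the axes are right-handed (so a half turn about x gives the same grasp; the last joint's range is limited). The gripper opens to 95 mm and grips with 3 to 60 N. Pads are 20 mm wide; open, the fingers measure 119 mm over their backs; the gripper's body (75 mm by 180 mm) begins 59 mm behind the grasp point.
Start: joints at [1.222, 0.491, 1.559, -0, 1.092, -0.106], TCP at [150.245, 606.69, 214.661] pointing down, gripper open.
Joint ranges: [-3.1, 3.1], [-0.84, 2.19], [0.05, 2.79], [-1.13, 4.28], [0.06, 2.93], [-2.69, 2.69]. Speed limits (rad/s): [2.22, 2.22, 2.79, 3.14, 3.14, 3.14].

## Interface

Orientations are given as [roll, pitch, yaw] about the fixed x, y, z axes, in that order (R = Rz(yaw) Ry(pitch) Rx(roll)).
In Python, from cell import state, read_camera, job_done gives the robot as it stands.
- The arm moves only by the tool move_arm, never from a script. Its argument "targets" is a list of rows, each a list of 7 numbers: the shift along the world's x, y, z in m, then the turn, a rotation vector about the world's x, y, z in degrees, then the gripper's target within -1 to 1 (fully open at 1, half-way at 0, shut at -1). In form: [[dx, dy, dz, wx, wy, wz, hand], ...]. A call has 1 to 10 rows; each row is the pose to reach, as a shift and turn from the pose commanded when the call began; what a row does not reach only later rows make up. A row lasts 1/10 s, in which the tool goes at most 50 mm and 8.59 degrees, less where a joint would pass 70% of its speed; a pose out of reach is approached as far as the arm can. A call with a gripper value outside its range is refused whole. The fingers move at their own pace and stop on an object; the grip force is fixed at half the most. Time passes only in rows, so rows that repeat a pose let the fingers close. It gives the time, the measured TCP pose, the force and the opening at its end, in the units of the state.
- state(): the state, without advancing time (a new reading comes with each control period).
- read_camera(name): name is "scene" or "top" or "wrist"; returns a dict with "img" (480x640x3 uint8, blue, green, red), "mtx" (3x3 intrinsics, pixels), "cam_to_world" (4x4, takes a point from camera to world coordinates); the wrist camera has in their place "mount" (4x4, takes a point from camera to tool coordinates, whose origin is the TCP and whose axes are the tool frame's). Camera axes: x right, y up, looking along -z (the intrinsics and any distortion apply to the point x, -y, -z); pixel columns grow to the right and rows downward; lengths in mm; the calibration is good to about 2 mm. A picture is of the moment at which its call begins: read the wrist's pose just before it. There is no depth.
- job_done(): hands the job in, once; it reports no verdict.
The state is a dict: "t": time; "joints": joint angles; "qvel": joint speeds; "tau": joint torques, N m; "eef_pos": TCP position; "tcp_rot": TCP orientation; "ft_force": force on the tool from outside, world axes, zero at the start; "moment": the same for the moment, N m; "opening": opening from 0.0 (shut) to 1.0 (fully open).
Only numpy, scipy, OpenCV 4.12 (cv2) and the standard library are available. Lean on these libraries where they do the work, as an engineer would, in place of code of your own. Each camera call takes 0.05 s, during which the arm holds its last target.

## Working session

There is one attempt and no reset: what is moved stays moved. The work goes in short steps, Python scripts to look and compute and a tool call to move; the robot and the scene stay as the last step left them, time stands still between calls to the robot, and variables do not carry over. Pictures are saved under pics/ and viewed, and the job is handed in when it is done.

Besides the shell and the picture viewer there is one more tool, called after "Request:" as name(argument=value, ...) on one line, values as JSON. move_arm: Moves the arm, as the interface text tells. Its arguments: {"type":"object","properties":{"targets":{"type":"array"}},"required":["targets"]}

```bash
ls; mkdir -p pics; python3 - <<'E'
from cell import state, read_camera
import cv2
print(state())
for n in ("scene","top","wrist"):
    c=read_camera(n); cv2.imwrite(f"pics/{n}0.png",c["img"]); print(n,{k:v for k,v in c.items() if k!="img"})
E
```

```text
pics
{'t': 0.0, 'joints': array([ 1.22240513e+00,  4.91551399e-01,  1.55947133e+00,  2.09700718e-05,
        1.09167697e+00, -1.05565864e-01]), 'qvel': array([-7.46108469e-04, -1.12435593e-05,  3.66459468e-04,  1.23163039e-04,
        2.26892509e-04,  3.40863699e-04]), 'tau': array([-1.02028956e-03, -6.12642288e+01, -2.58175349e+01,  6.91517908e-02,
        4.83906304e-02, -1.13448200e-04]), 'eef_pos': array([150.14582263, 606.44118962, 214.05927966]), 'tcp_rot': array([-1.69316048,  1.56968913, -1.93599549]), 'ft_force': array([-0.21734264,  0.61048241,  0.73188117]), 'moment': array([-0.01547844, -0.01137772,  0.00883667]), 'opening': 1.0005983017970073}
scene {'mtx': array([[481.78982581,   0.        , 318.9591657 ],
       [  0.        , 481.78982581, 240.85440253],
       [  0.        ,   0.        ,   1.        ]]), 'cam_to_world': array([[ 8.52763057e-01,  2.84949536e-01, -4.37720152e-01,
         4.16929610e+01],
       [-5.22128880e-01,  4.43766951e-01, -7.28321581e-01,
        -8.74701057e+02],
       [-1.32891593e-02,  8.49632071e-01,  5.27208443e-01,
         6.63376146e+
[... 436 characters left out ...]
36e+01],
       [ 4.15815618e-03,  2.11204047e-01,  9.77433149e-01,
         1.47863812e+03],
       [ 0.00000000e+00,  0.00000000e+00,  0.00000000e+00,
         1.00000000e+00]])}
wrist {'mtx': array([[391.9075404 ,   0.        , 322.15775571],
       [  0.        , 391.9075404 , 242.38355741],
       [  0.        ,   0.        ,   1.        ]]), 'mount': array([[ 5.11767562e-04,  2.52469264e-01, -9.67604779e-01,
        -1.69749380e+02],
       [ 9.99999865e-01, -2.12835902e-04,  4.73367825e-04,
        -2.83439914e-02],
       [-8.64302097e-05, -9.67604891e-01, -2.52469339e-01,
        -6.94334862e+01],
       [ 0.00000000e+00,  0.00000000e+00,  0.00000000e+00,
         1.00000000e+00]])}
```

View pics/scene0.png

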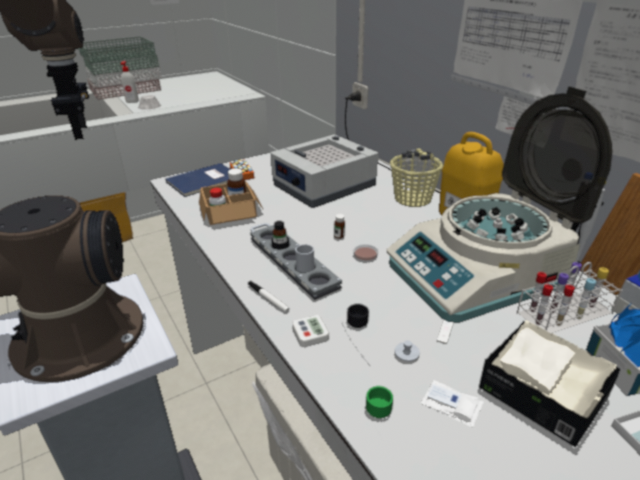

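View pics/top0.png

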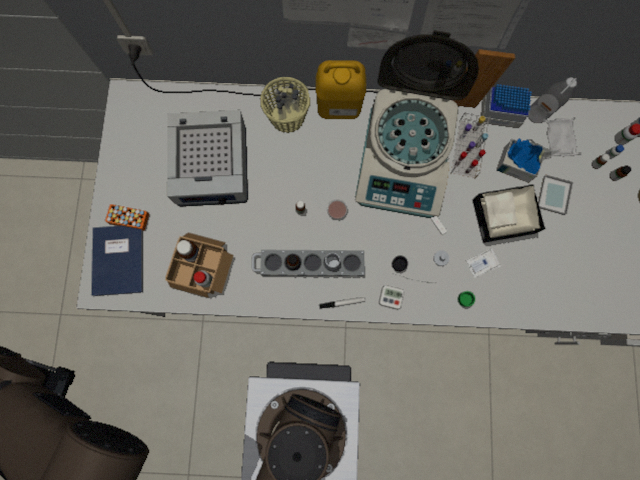

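View pics/wrist0.png

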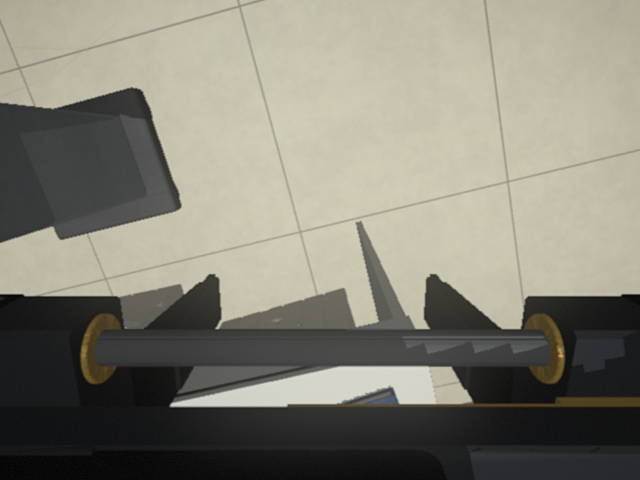

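```bash
cat > h.py <<'E'
import numpy as np, cv2
from cell import state, read_camera
from scipy.spatial.transform import Rotation as R
def cam(n):
    s=state(); c=read_camera(n)
    if n=="wrist":
        T=np.eye(4); T[:3,:3]=R.from_euler('xyz',s['tcp_rot']).as_matrix(); T[:3,3]=s['eef_pos']
        c['cam_to_world']=T@c['mount']
    return c
def ray(c,u,v):
    K=c['mtx']; d=np.array([(u-K[0,2])/K[0,0],-(v-K[1,2])/K[1,1],-1]); M=c['cam_to_world']
    return M[:3,3],M[:3,:3]@d
def pl(c,u,v,z):
    o,d=ray(c,u,v); return o+d*(z-o[2])/d[2]
def proj(c,p):
    M=c['cam_to_world']; q=M[:3,:3].T@(np.array(p)-M[:3,3]); K=c['mtx']
    return K[0,0]*q[0]/-q[2]+K[0,2], K[1,1]*-q[1]/-q[2]+K[1,2]
E
python3 - <<'E'
from h import *
c=cam("top")
im=c["img"][185:315,155:485]
cv2.imwrite("pics/t1.png",cv2.resize(im,None,fx=2.4,fy=2.4,interpolation=cv2.INTER_CUBIC))
c=cam("scene")
im=c["img"][150:420,190:460]
cv2.imwrite("pics/s1.png",cv2.resize(im,(600,600),interpolation=cv2.INTER_CUBIC))
E
```

```text
(no output)
```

View pics/t1.png

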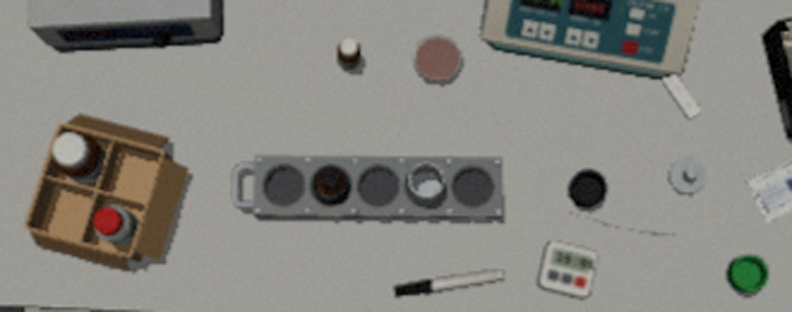

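View pics/s1.png

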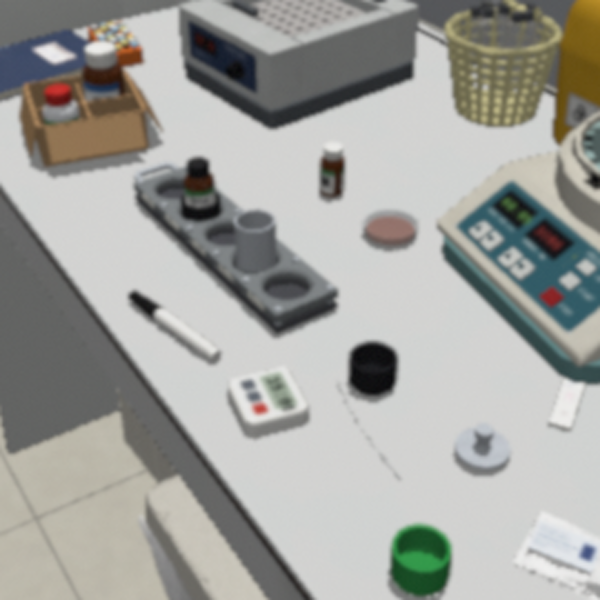

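```bash
python3 - <<'E'
from h import *
c=cam("top")
def P(n,x,y,z,):
    p=pl(c,155+x/2.4,185+y/2.4,z); print(n,p.round(1))
P("adapter rim",588,188,30);P("lid knob",689,174,30);P("small cap",349,47,62);P("med cap",107,221,88);P("tall cap",71,151,108)
P("hole loop",284,186,26);P("hole mid",379,186,26);P("hole far",473,186,26);P("cup rim",425,183,72);P("drop",331,186,60)
P("loop end",236,187,26)
P("carton corner",80,117,56);P("carton c",27,228,56);P("carton c",135,266,56)
s=state()
M=R.from_euler('xyz',s['tcp_rot']).as_matrix();print(M.round(3))
w=cam("wrist");print(w['cam_to_world'].round(2))
E
```

```text
adapter rim [ 492.3 -268.4   30. ]
lid knob [ 515.4 -392.3   30. ]
small cap [648.8  31.9  62. ]
med cap [417.9 301.6  88. ]
tall cap [495.2 346.4 108. ]
hole loop [478.5 104.   26. ]
hole mid [483.8 -12.5  26. ]
hole far [ 489.1 -127.8   26. ]
cup rim [482.4 -67.8  72. ]
drop [475.6  44.4  60. ]
loop end [474.6 162.8  26. ]
carton corner [547.2 354.4  56. ]
carton c [409.2 403.8  56. ]
carton c [369.9 271.2  56. ]
[[-0.     0.24   0.971]
 [-0.     0.971 -0.24 ]
 [-1.    -0.    -0.   ]]
[[ 2.4000e-01 -9.4000e-01 -2.4000e-01  8.2820e+01]
 [ 9.7000e-01  2.3000e-01  6.0000e-02  6.2333e+02]
 [-0.0000e+00 -2.5000e-01  9.7000e-01  3.8421e+02]
 [ 0.0000e+00  0.0000e+00  0.0000e+00  1.0000e+00]]
```

Request:
move_arm(targets=[[0.26, -0.24, 0, 0, 0, -35, 1], [0.26, -0.24, 0, 0, 0, -35, 1], [0.26, -0.24, 0, 0, 0, -35, 1], [0.26, -0.24, 0, 0, 0, -35, 1], [0.26, -0.24, 0, 0, 0, -35, 1], [0.26, -0.24, 0, 0, 0, -35, 1], [0.334, -0.667, -0.014, 0, 0, -73.5, 0.6], [0.334, -0.667, -0.014, 0, 0, -73.5, 0.6], [0.334, -0.667, -0.014, 0, 0, -73.5, 0.6], [0.334, -0.667, -0.014, 0, 0, -73.5, 0.6]])

```text
t: 1.35
eef_pos: [418.4, 207.2, 208.9]
tcp_rot: [1.708, 1.57, 0.249]
ft_force: [1.0, -0.5, 0.7]
opening: 0.805
```

```bash
python3 - <<'E'
from h import *
s=state();M=R.from_euler('xyz',s['tcp_rot']).as_matrix();print(M.round(4),np.degrees(np.arctan2(M[1,1],M[0,1])),s['eef_pos'],s['qvel'].round(2))
E
```

```text
[[ 5.000e-04  9.938e-01  1.109e-01]
 [ 1.000e-04  1.109e-01 -9.938e-01]
 [-1.000e+00  5.000e-04 -1.000e-04]] 6.368282869227327 [418.38295389 207.15606296 208.88651366] [-1.06 -0.16  0.3  -0.   -0.14  0.44]
```

Request:
move_arm(targets=[[0.06, -0.23, -0.009, 0, 0, 0, 0.6], [0.06, -0.23, -0.009, 0, 0, 0, 0.6], [0.06, -0.23, -0.009, 0, 0, 0, 0.6], [0.06, -0.23, -0.009, 0, 0, 0, 0.6], [0.06, -0.23, -0.009, 0, 0, 0, 0.6], [0.06, -0.23, -0.009, 0, 0, 0, 0.6], [0.06, -0.23, -0.009, 0, 0, 0, 0.6], [0.06, -0.23, -0.009, 0, 0, 0, 0.6]])

```text
t: 2.15
eef_pos: [478.0, -20.2, 199.8]
tcp_rot: [-2.912, 1.571, 1.918]
ft_force: [0.3, 0.1, 0.1]
opening: 0.799
```

```bash
cat >> h.py <<'E'
def shot(name,pic):
    s=state(); c=cam(name); cv2.imwrite(f"pics/{pic}.png",c["img"])
    M=R.from_euler('xyz',s['tcp_rot']).as_matrix();print(s['t'],s['eef_pos'].round(1),'yaw',np.degrees(np.arctan2(M[1,1],M[0,1])).round(2),'F',s['ft_force'].round(1),'open',round(s['opening'],3),'q',s['joints'].round(2),'qv',abs(s['qvel']).max().round(3))
    import pickle; pickle.dump(c,open(f"pics/{pic}.pkl","wb"))
    return c
def load(pic):
    import pickle; return pickle.load(open(f"pics/{pic}.pkl","rb"))
E
python3 -c "
from h import *
shot('wrist','w1')"
```

```text
2.15 [478.  -20.2 199.8] yaw 6.74 F [0.3 0.1 0.1] open 0.799 q [-0.18  0.3   1.93  0.    0.91 -0.3 ] qv 0.015
```

View pics/w1.png

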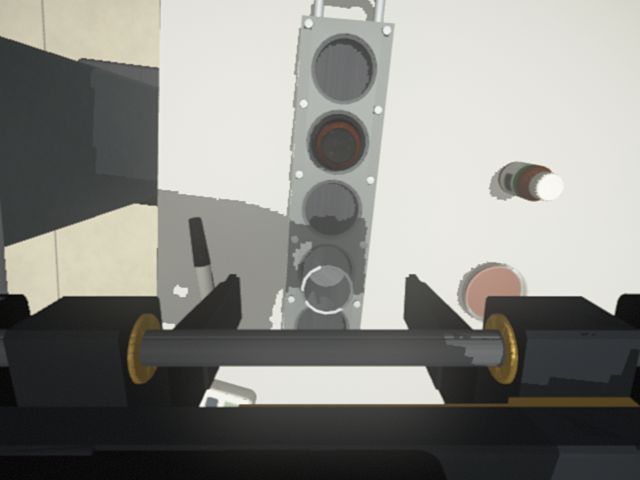

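```bash
python3 - <<'E'
from h import *
c=load('w1')
im=c['img']
cv2.imwrite("pics/w1z.png",cv2.resize(im[0:330,270:410],None,fx=1.8*1,fy=1.8,interpolation=cv2.INTER_CUBIC))
h=[pl(c,345,68,26),pl(c,331,208,26)]
for p in h: print(p.round(1))
d=h[0]-h[1];print(np.hypot(d[0],d[1]),np.degrees(np.arctan2(-d[0],d[1])))
print(pl(c,326,288,72).round(1))
for u,v in [(308,24),(387,31),(304,104),(378,110),(299,175),(370,181)]: print(pl(c,u,v,28).round(1))
print('small cap',pl(c,549,186,62).round(1))
E
```

```text
[482.7 108.   26. ]
[485.5  -7.3  26. ]
115.33225598925449 1.419837250288777
[487.6 -65.1  72. ]
[449.5 136.   28. ]
[511.9 138.3  28. ]
[452.6  76.4  28. ]
[514.   78.9  28. ]
[454.5  18.3  28. ]
[516.   20.4  28. ]
small cap [651.1  35.9  62. ]
```

View pics/w1z.png

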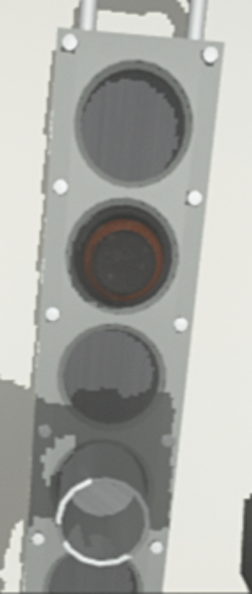

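Request:
move_arm(targets=[[0.004, 0.128, -0.04, 0, 0, -4.7, 0.6], [0.004, 0.128, -0.04, 0, 0, -4.7, 0.6], [0.004, 0.128, -0.04, 0, 0, -4.7, 0.6], [0.004, 0.128, -0.04, 0, 0, -4.7, 0.6], [0.004, 0.128, -0.04, 0, 0, -4.7, 0.6], [0.004, 0.128, -0.04, 0, 0, -4.7, 0.6]])

```text
t: 2.8
eef_pos: [482.2, 107.0, 160.2]
tcp_rot: [1.453, 1.57, -0.082]
ft_force: [0.2, 0.7, -0.3]
opening: 0.799
```

```bash
python3 -c "
from h import *
shot('wrist','w2')"
```

```text
2.8 [482.2 107.  160.2] yaw 2.05 F [ 0.2  0.7 -0.3] open 0.799 q [ 0.08  0.38  1.94 -0.    0.83  0.05] qv 0.02
```

View pics/w2.png

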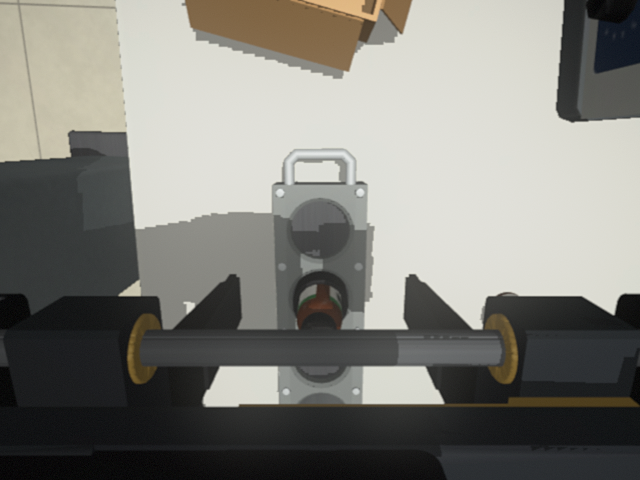

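```bash
python3 - <<'E'
from h import *
c=load('w2');im=c['img']
cv2.imwrite("pics/w2z.png",cv2.resize(im[140:330,260:380],None,fx=3,fy=3,interpolation=cv2.INTER_CUBIC))
print(pl(c,320,228,26).round(1))
for u,v in [(280,192),(361,192),(282,267),(359,267)]: print(pl(c,u,v,28).round(1))
E
```

```text
[481.7 109.6  26. ]
[450.  137.4  28. ]
[512.3 139.6  28. ]
[452.1  76.7  28. ]
[514.4  78.9  28. ]
```

View pics/w2z.png

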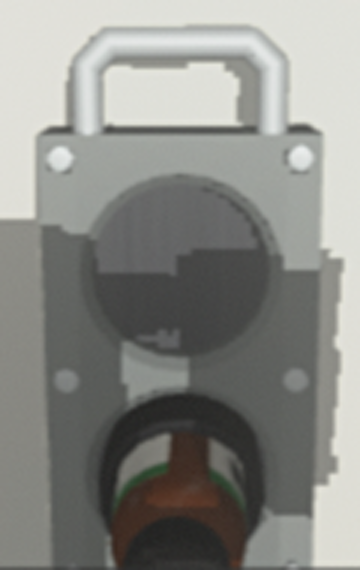

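Request:
move_arm(targets=[[0.012, -0.37, 0, 0, 0, 0, 0.6], [0.012, -0.37, 0, 0, 0, 0, 0.6], [0.012, -0.37, 0, 0, 0, 0, 0.6], [0.012, -0.37, 0, 0, 0, 0, 0.6], [0.012, -0.37, 0, 0, 0, 0, 0.6], [0.012, -0.37, 0, 0, 0, 0, 0.6], [0.012, -0.37, 0, 0, 0, 0, 0.6], [0.012, -0.37, 0, 0, 0, 0, 0.6], [0.012, -0.37, 0, 0, 0, 0, 0.6], [0.012, -0.37, 0, 0, 0, 0, 0.6]])

```text
t: 3.85
eef_pos: [493.7, -262.8, 159.8]
tcp_rot: [-2.666, 1.57, 2.08]
ft_force: [0.3, 0.2, -0.3]
opening: 0.798
```

```bash
python3 -c "
from h import *
shot('wrist','w3')"
```

```text
3.85 [ 493.7 -262.8  159.8] yaw 1.93 F [ 0.3  0.2 -0.3] open 0.798 q [-0.61  0.46  1.78  0.    0.9  -0.64] qv 0.034
```

View pics/w3.png

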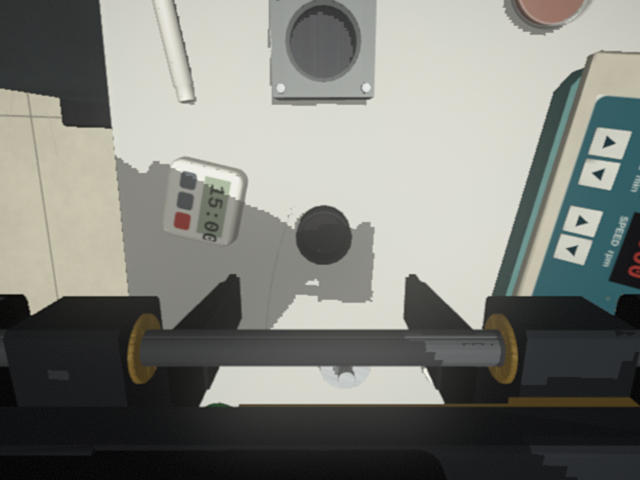

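```bash
python3 - <<'E'
from h import *
c=load('w3');im=c['img']
z=cv2.resize(im[195:275,280:370],None,fx=6,fy=6,interpolation=cv2.INTER_CUBIC)
cv2.imwrite("pics/w3z.png",cv2.convertScaleAbs(z,alpha=2.5,beta=0))
g=im[195:275,280:370].max(2); m=(g<75).astype(np.uint8)
cs,_=cv2.findContours(m,0,1); k=max(cs,key=cv2.contourArea); print(cv2.boundingRect(k),cv2.fitEllipse(k))
print(pl(c,323,234,30).round(1))
for x in(493.7-22.5,493.7+22.5): print(proj(c,(x,-268,30)))
for y in(-268-22.5,-268+22.5): print(proj(c,(493.7,y,30)), proj(c,(493.7,y,0)))
E
```

```text
(16, 11, 55, 58) ((43.244808197021484, 40.24029541015625), (53.202232360839844, 57.15415954589844), 179.45010375976562)
[ 495.6 -263.8   30. ]
(np.float64(291.87028457859964), np.float64(238.14665414917746))
(np.float64(348.9217148985333), np.float64(240.02462681799472))
(np.float64(319.49821353754413), np.float64(266.2453087309051)) (np.float64(319.74879385053134), np.float64(255.58221784977516))
(np.float64(321.36043523504384), np.float64(210.9088495826379)) (np.float64(321.45692663210184), np.float64(204.7144849877782))
```

View pics/w3z.png

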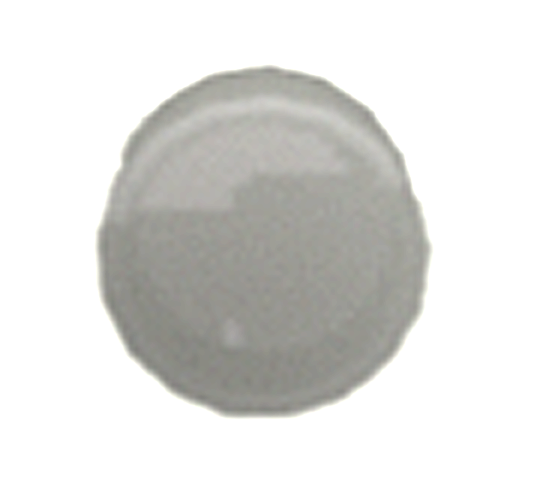

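```bash
python3 - <<'E'
from h import *
c=load('w3');T=c['cam_to_world']@np.linalg.inv(c['mount']);print(T.round(4))
for k in range(4):
  s=state();print(s['tcp_rot'],s['eef_pos']);print(R.from_euler('xyz',s['tcp_rot']).as_matrix()[:,0])
E
```

```text
[[-3.000000e-04  9.994000e-01  3.370000e-02  4.936844e+02]
 [ 5.000000e-04  3.370000e-02 -9.994000e-01 -2.628046e+02]
 [-1.000000e+00 -2.000000e-04 -5.000000e-04  1.597970e+02]
 [ 0.000000e+00  0.000000e+00  0.000000e+00  1.000000e+00]]
[-2.7083062   1.5703266   2.03905904] [ 493.87193968 -262.09404228  159.89258619]
[-2.12006565e-04  4.19165678e-04 -9.99999890e-01]
[-2.7083062   1.5703266   2.03905904] [ 493.87193968 -262.09404228  159.89258619]
[-2.12006565e-04  4.19165678e-04 -9.99999890e-01]
[-2.7083062   1.5703266   2.03905904] [ 493.87193968 -262.09404228  159.89258619]
[-2.12006565e-04  4.19165678e-04 -9.99999890e-01]
[-2.7083062   1.5703266   2.03905904] [ 493.87193968 -262.09404228  159.89258619]
[-2.12006565e-04  4.19165678e-04 -9.99999890e-01]
```

```bash
python3 - <<'E'
from h import *
c=load('w3');print(c['mtx'],c['mount'].round(4))
T=c['cam_to_world']@np.linalg.inv(c['mount'])
for p in [(493.7,-268,30),(493.7,-262.8,30)]:
  q=np.linalg.inv(T)@np.r_[p,1];print(q.round(2),(np.linalg.inv(c['mount'])@q).round(2),proj(c,p))
E
```

```text
[[391.9075404    0.         322.15775571]
 [  0.         391.9075404  242.38355741]
 [  0.           0.           1.        ]] [[ 5.000000e-04  2.532000e-01 -9.674000e-01 -1.697498e+02]
 [ 1.000000e+00 -2.000000e-04  5.000000e-04  1.397200e+00]
 [-1.000000e-04 -9.674000e-01 -2.532000e-01 -7.046750e+01]
 [ 0.000000e+00  0.000000e+00  0.000000e+00  1.000000e+00]]
[129.79  -0.13   5.25   1.  ] [  -1.38    2.6  -308.96    1.  ] (np.float64(320.412191983499), np.float64(239.0861734867599))
[1.298e+02 5.000e-02 6.000e-02 1.000e+00] [  -1.2     7.63 -307.64    1.  ] (np.float64(320.6282278705197), np.float64(232.66660429543577))
```

```bash
python3 - <<'E'
from h import *
for n in('w1','w2','w3'):
  c=load(n);print(c['mount'][:3,3].round(2),c['mount'][:3,2].round(4),c['mtx'][0].round(1))
print(state()['t'])
A=[read_camera('wrist')['mount'] for _ in range(8)]
for a in A: print(a[:3,3].round(2),a[:3,2].round(4))
print(state()['t'])
E
```

```text
[-169.75    1.36  -70.35] [-9.674e-01  5.000e-04 -2.532e-01] [391.9   0.  322.2]
[-169.75    1.4   -70.46] [-9.674e-01  5.000e-04 -2.532e-01] [391.9   0.  322.2]
[-169.75    1.4   -70.47] [-9.674e-01  5.000e-04 -2.532e-01] [391.9   0.  322.2]
3.9
[-169.75    1.4   -70.47] [-9.674e-01  5.000e-04 -2.532e-01]
[-169.75    1.4   -70.46] [-9.674e-01  5.000e-04 -2.532e-01]
[-169.75    1.4   -70.46] [-9.674e-01  5.000e-04 -2.532e-01]
[-169.75    1.4   -70.46] [-9.674e-01  5.000e-04 -2.532e-01]
[-169.75    1.4   -70.46] [-9.674e-01  5.000e-04 -2.532e-01]
[-169.75    1.4   -70.46] [-9.674e-01  5.000e-04 -2.532e-01]
[-169.75    1.4   -70.46] [-9.674e-01  5.000e-04 -2.532e-01]
[-169.75    1.4   -70.46] [-9.674e-01  5.000e-04 -2.532e-01]
4.3
```

Request:
move_arm(targets=[[0.0005, -0.0057, -0.05, 0, 0, 0, 0.5], [0.0005, -0.0057, -0.09, 0, 0, 0, 0.5], [0.0005, -0.0057, -0.12, 0, 0, 0, 0.5], [0.0005, -0.0057, -0.141, 0, 0, 0, 0.5], [0.0005, -0.0057, -0.141, 0, 0, 0, 0.5], [0.0005, -0.0057, -0.141, 0, 0, 0, 0.5]])

```text
t: 4.9
eef_pos: [494.9, -268.6, 19.1]
tcp_rot: [-2.478, 1.571, 2.27]
ft_force: [0.1, -0.1, -0.5]
opening: 0.747
```

```bash
cat >> h.py <<'E'
def cam(n):
    s=state(); c=read_camera(n)
    if n=="wrist":
        T=np.eye(4); T[:3,:3]=R.from_euler('xyz',s['tcp_rot']).as_matrix(); T[:3,3]=s['eef_pos']
        c['mount'][1,3]=-0.1
        c['cam_to_world']=T@c['mount']
    return c
E
python3 -c "
from h import *
shot('wrist','w4')"
```

```text
4.9 [ 494.9 -268.6   19.1] yaw 2.02 F [ 0.1 -0.1 -0.5] open 0.747 q [-0.61  0.67  1.88  0.    0.59 -0.65] qv 0.027
```

View pics/w4.png

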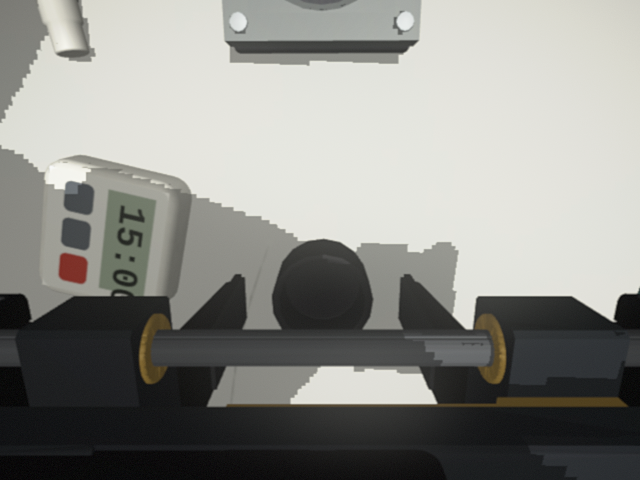

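Request:
move_arm(targets=[[0, 0, 0, 0, 0, 0, -1], [0, 0, 0, 0, 0, 0, -1], [0, 0, 0, 0, 0, 0, -1], [0, 0, 0, 0, 0, 0, -1], [0, 0, 0, 0, 0, 0, -1], [0, 0, 0, 0, 0, 0, -1], [0, 0, 0, 0, 0, 0, -1], [0, 0, 0, 0, 0, 0, -1]])

```text
t: 5.75
eef_pos: [494.9, -268.8, 19.2]
tcp_rot: [1.025, 1.57, -0.511]
ft_force: [-0.1, -0.1, 5.2]
opening: 0.464
```

Request:
move_arm(targets=[[0, 0, 0.05, 0, 0, 0, -1], [0, 0, 0.1, 0, 0, 0, -1], [-0.002, 0.03, 0.125, 0, 0, 0, -1], [-0.0143, 0.08, 0.125, 0, 0, 0, -1], [-0.0143, 0.13, 0.125, 0, 0, 0, -1], [-0.0143, 0.18, 0.125, 0, 0, 0, -1], [-0.0143, 0.23, 0.125, 0, 0, 0, -1], [-0.0143, 0.28, 0.125, 0, 0, 0, -1], [-0.0143, 0.33, 0.125, 0, 0, 0, -1], [-0.0143, 0.3766, 0.125, 0, 0, 0, -1]])

```text
t: 6.75
eef_pos: [480.0, 110.0, 143.9]
tcp_rot: [1.521, 1.571, -0.015]
ft_force: [1.0, -1.1, 0.3]
opening: 0.468
```

Request:
move_arm(targets=[[0, 0, 0, 0, 0, 0, -1], [0, 0, 0, 0, 0, 0, -1], [0, 0, 0, 0, 0, 0, -1]])

```text
t: 7.05
eef_pos: [480.4, 107.2, 143.7]
tcp_rot: [-0.874, 1.571, -2.41]
ft_force: [0.0, -1.2, -0.3]
opening: 0.467
```

```bash
python3 -c "
from h import *
shot('wrist','w5')"
```

```text
7.05 [480.4 107.2 143.7] yaw 1.98 F [ 0.  -1.2 -0.3] open 0.467 q [ 0.09  0.4   1.96 -0.    0.78  0.05] qv 0.02
```

View pics/w5.png

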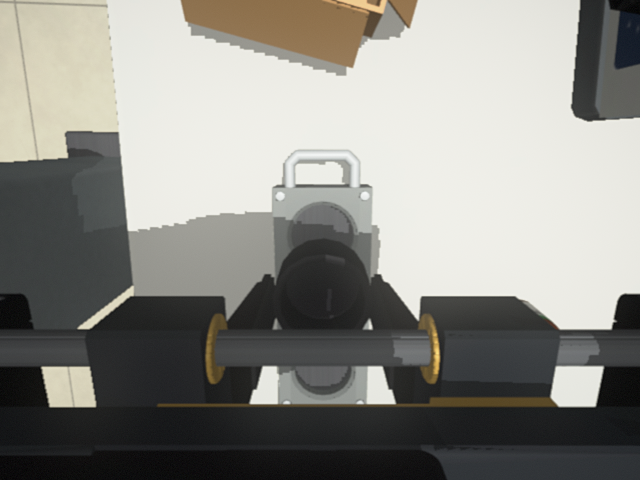

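Request:
move_arm(targets=[[0, 0.0007, -0.04, 0, 0, 0, -1], [0, 0.0007, -0.07, 0, 0, 0, -1], [0, 0.0007, -0.085, 0, 0, 0, -1], [0, 0.0007, -0.095, 0, 0, 0, -1], [0, 0.0007, -0.1, 0, 0, 0, -1], [0, 0.0007, -0.104, 0, 0, 0, -1], [0, 0.0007, -0.107, 0, 0, 0, -1], [0, 0.0007, -0.107, 0, 0, 0, -1]])

```text
t: 7.9
eef_pos: [480.8, 108.5, 37.1]
tcp_rot: [1.537, 1.57, 0.001]
ft_force: [-0.3, -1.1, 0.9]
opening: 0.465
```

```bash
python3 -c "
from h import *
shot('wrist','w6')"
```

```text
7.9 [480.8 108.5  37.1] yaw 2.01 F [-0.3 -1.1  0.9] open 0.465 q [ 0.09  0.58  2.04 -0.    0.52  0.05] qv 0.007
```

View pics/w6.png

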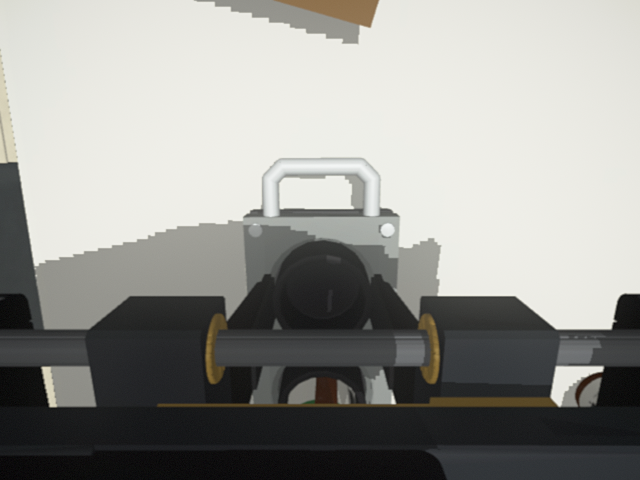

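Request:
move_arm(targets=[[0, 0, -0.003, 0, 0, 0, -1], [0, 0, -0.006, 0, 0, 0, -1], [0, 0, -0.0085, 0, 0, 0, -1], [0, 0, -0.0085, 0, 0, 0, -1], [0, 0, -0.0085, 0, 0, 0, -1]])

```text
t: 8.45
eef_pos: [481.0, 108.4, 28.9]
tcp_rot: [1.456, 1.569, -0.079]
ft_force: [1.6, -4.8, 6.9]
opening: 0.467
```

Request:
move_arm(targets=[[0, 0, 0, 0, 0, 0, 0.3], [0, 0, 0, 0, 0, 0, 0.3], [0, 0, 0, 0, 0, 0, 0.3], [0, 0, 0.04, 0, 0, 0, 0.3], [0, 0, 0.09, 0, 0, 0, 0.3], [0, 0, 0.13, 0, 0, 0, 0.3], [0, 0, 0.13, 0, 0, 0, 0.3], [0, 0, 0.13, 0, 0, 0, 0.3]])

```text
t: 9.25
eef_pos: [480.4, 108.8, 158.8]
tcp_rot: [1.661, 1.569, 0.126]
ft_force: [-0.6, -0.4, -1.1]
opening: 0.65
```

```bash
python3 - <<'E'
from h import *
c=shot('wrist','w7')
cv2.imwrite("pics/w7z.png",cv2.convertScaleAbs(cv2.resize(c['img'][140:330,200:580],None,fx=2,fy=2,interpolation=cv2.INTER_CUBIC),alpha=1.6))
E
```

```text
9.25 [480.4 108.8 158.8] yaw 2.02 F [-0.6 -0.4 -1.1] open 0.65 q [0.09 0.38 1.94 0.   0.82 0.05] qv 0.038
```

View pics/w7z.png

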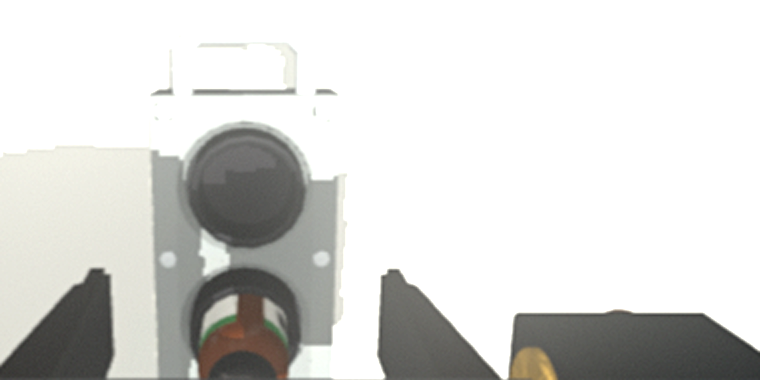

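Request:
move_arm(targets=[[0.169, -0.075, 0, 0, 0, 0, 0.2], [0.169, -0.075, 0, 0, 0, 0, 0.2], [0.169, -0.075, 0, 0, 0, 0, 0.2], [0.169, -0.075, 0, 0, 0, 0, 0.2], [0.169, -0.075, 0, 0, 0, 0, 0.2], [0.169, -0.075, 0, 0, 0, 0, 0.2], [0.169, -0.075, 0, 0, 0, 0, 0.2]])

```text
t: 10.0
eef_pos: [648.2, 34.1, 157.1]
tcp_rot: [-1.675, 1.568, 3.073]
ft_force: [-0.3, -0.2, -0.0]
opening: 0.601
```

```bash
python3 - <<'E'
from h import *
c=load('w7')
for v in (263.5,): print('adapter front edge',pl(c,323.2,v,40).round(1),'-> c y',(pl(c,323.2,v,40)[1]+22.5).round(1))
c=shot('wrist','w8')
E
```

```text
adapter front edge [482.   86.9  40. ] -> c y 109.4
10.0 [648.2  34.1 157.1] yaw 2.03 F [-0.3 -0.2 -0. ] open 0.601 q [-0.05  0.58  1.56  0.    1.01 -0.08] qv 0.017
```

View pics/w8.png

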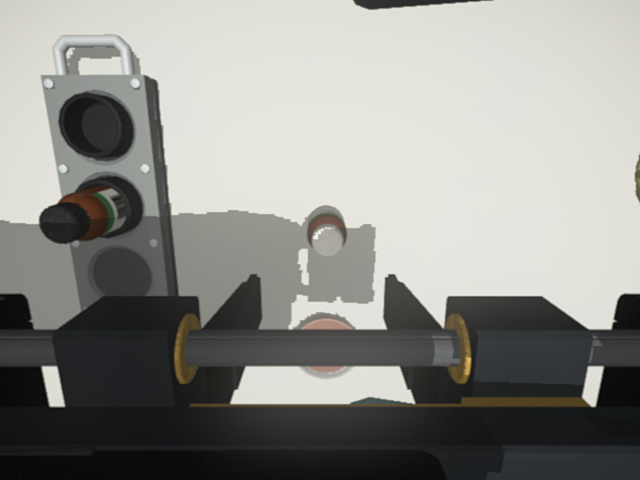

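```bash
python3 - <<'E'
from h import *
c=load('w8');im=c['img']
cv2.imwrite("pics/w8z.png",cv2.resize(im[195:265,290:365],None,fx=8,fy=8,interpolation=cv2.INTER_CUBIC))
print(pl(c,327,239,62).round(1))
p=pl(c,327,239,62)
for q in [(0,0,62),(0,-11,62),(0,11,62),(11,0,62),(0,15,0),(15,0,41)]: print(q,np.round(proj(c,(p[0]+q[0],p[1]+q[1],q[2])),1))
E
```

```text
[651.   37.8  62. ]
(0, 0, 62) [327. 239.]
(0, -11, 62) [326.4 254.1]
(0, 11, 62) [327.6 223.5]
(11, 0, 62) [342.8 239.6]
(0, 15, 0) [327.  203.7]
(15, 0, 41) [346.8 232.8]
```

View pics/w8z.png

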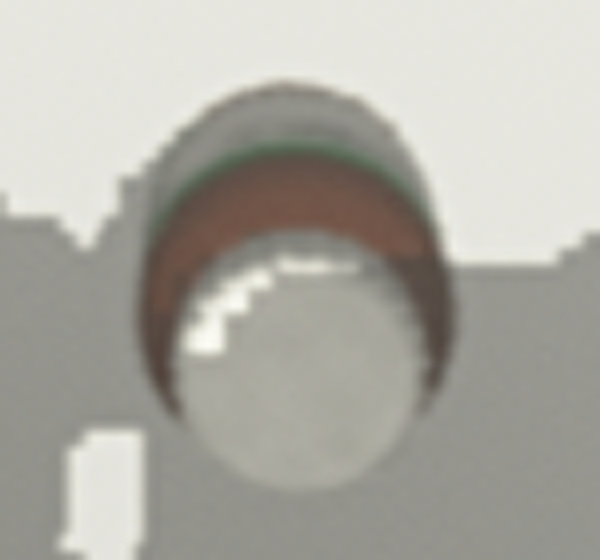

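Request:
move_arm(targets=[[0.003, 0.0023, -0.05, 0, 0, 0, 0.2], [0.003, 0.0023, -0.08, 0, 0, 0, 0.2], [0.003, 0.0023, -0.11, 0, 0, 0, 0.2], [0.003, 0.0023, -0.131, 0, 0, 0, 0.2], [0.003, 0.0023, -0.131, 0, 0, 0, 0.2], [0.003, 0.0023, -0.131, 0, 0, 0, 0.2], [0.003, 0.0023, -0.131, 0, 0, 0, 0.2]])

```text
t: 10.75
eef_pos: [653.0, 36.2, 28.9]
tcp_rot: [1.498, 1.569, -0.037]
ft_force: [0.0, -0.3, 0.7]
opening: 0.596
```

```bash
python3 - <<'E'
from h import *
c=shot('wrist','w9')
cv2.imwrite("pics/w9z.png",cv2.resize(c['img'][140:400,200:450],None,fx=2,fy=2))
E
```

```text
10.75 [653.   36.2  28.9] yaw 2.03 F [ 0.  -0.3  0.7] open 0.596 q [-0.05  0.74  1.64  0.    0.76 -0.08] qv 0.004
```

View pics/w9z.png

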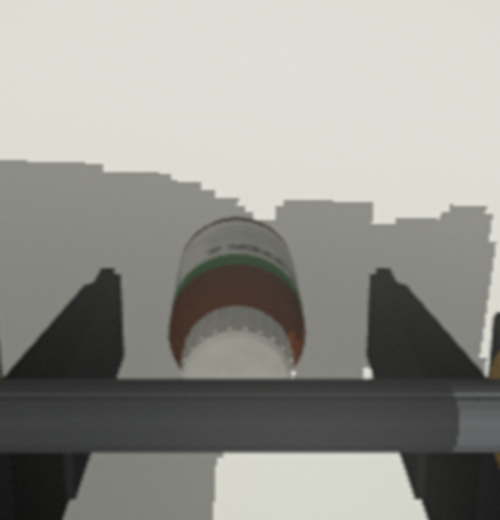

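Request:
move_arm(targets=[[-0.002, 0, -0.003, 0, 0, 0, 0.2], [-0.002, 0, -0.003, 0, 0, 0, 0.2], [-0.002, 0, -0.003, 0, 0, 0, -1], [-0.002, 0, -0.003, 0, 0, 0, -1], [-0.002, 0, -0.003, 0, 0, 0, -1], [-0.002, 0, -0.003, 0, 0, 0, -1], [-0.002, 0, -0.003, 0, 0, 0, -1], [-0.002, 0, -0.003, 0, 0, 0, -1], [-0.002, 0, -0.003, 0, 0, 0, -1]])

```text
t: 11.7
eef_pos: [650.4, 35.9, 24.3]
tcp_rot: [1.519, 1.571, -0.016]
ft_force: [0.5, -0.2, 0.0]
opening: 0.302
```

Request:
move_arm(targets=[[0, 0, 0.05, 0, 0, 0, -1], [0, 0, 0.095, 0, 0, 0, -1], [-0.02, 0.01, 0.105, 0, 0, 0, -1], [-0.06, 0.026, 0.105, 0, 0, 0, -1], [-0.1, 0.043, 0.105, 0, 0, 0, -1], [-0.14, 0.06, 0.105, 0, 0, 0, -1], [-0.1695, 0.0728, 0.105, 0, 0, 0, -1], [-0.1695, 0.0728, 0.105, 0, 0, 0, -1], [-0.1695, 0.0728, 0.105, 0, 0, 0, -1], [-0.1695, 0.0728, 0.105, 0, 0, 0, -1]])

```text
t: 12.7
eef_pos: [482.1, 108.5, 129.4]
tcp_rot: [1.58, 1.57, 0.044]
ft_force: [-0.0, -0.3, -0.2]
opening: 0.304
```

```bash
python3 - <<'E'
from h import *
c=shot('wrist','w10')
cv2.imwrite("pics/w10z.png",cv2.resize(c['img'][140:400,200:450],None,fx=2,fy=2))
E
```

```text
12.7 [482.1 108.5 129.4] yaw 2.0 F [-0.  -0.3 -0.2] open 0.304 q [ 0.09  0.42  1.97 -0.    0.75  0.05] qv 0.007
```

View pics/w10z.png

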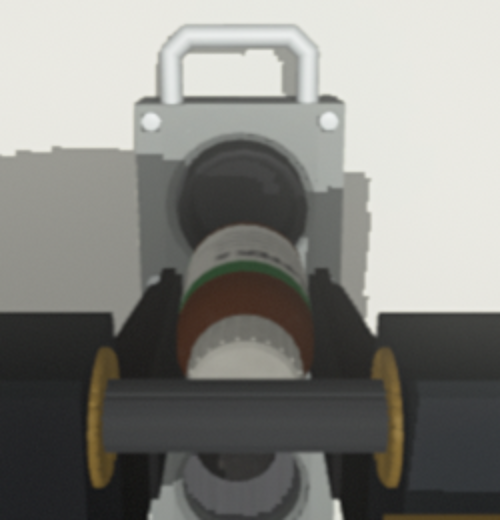

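Request:
move_arm(targets=[[-0.0008, 0.0003, -0.03, 0, 0, 0, -1], [-0.0008, 0.0003, -0.055, 0, 0, 0, -1], [-0.0008, 0.0003, -0.068, 0, 0, 0, -1], [-0.0008, 0.0003, -0.074, 0, 0, 0, -1], [-0.0008, 0.0003, -0.079, 0, 0, 0, -1], [-0.0008, 0.0003, -0.083, 0, 0, 0, -1], [-0.0008, 0.0003, -0.085, 0, 0, 0, -1], [-0.0008, 0.0003, -0.085, 0, 0, 0, -1]])

```text
t: 13.55
eef_pos: [480.3, 109.0, 44.4]
tcp_rot: [1.558, 1.57, 0.022]
ft_force: [-0.3, 0.2, 0.2]
opening: 0.304
```

Request:
move_arm(targets=[[0, 0, -0.001, 0, 0, 0, -1], [0, 0, -0.002, 0, 0, 0, -1], [0, 0, -0.0025, 0, 0, 0, -1], [0, 0, -0.0025, 0, 0, 0, -1]])

```text
t: 13.95
eef_pos: [480.3, 109.1, 42.2]
tcp_rot: [1.61, 1.57, 0.074]
ft_force: [-0.2, 0.3, 3.7]
opening: 0.303
```

Request:
move_arm(targets=[[0, 0, 0, 0, 0, 0, 0.1], [0, 0, 0, 0, 0, 0, 0.1], [0, 0, 0, 0, 0, 0, 0.1], [0, 0, 0, 0, 0, 0, 0.1], [0, 0, 0.04, 0, 0, 0, 0.1], [0, 0, 0.09, 0, 0, 0, 0.1], [0, 0, 0.13, 0, 0, 0, 0.1], [0, 0, 0.13, 0, 0, 0, 0.1]])

```text
t: 14.75
eef_pos: [482.0, 109.3, 176.4]
tcp_rot: [1.624, 1.563, 0.089]
ft_force: [0.4, 0.2, -1.7]
opening: 0.551
```

```bash
python3 - <<'E'
from h import *
c=shot('wrist','w11')
E
```

```text
14.75 [482.  109.3 176.4] yaw 2.02 F [ 0.4  0.2 -1.7] open 0.551 q [ 0.09  0.35  1.92 -0.    0.86  0.05] qv 0.095
```

View pics/w11.png

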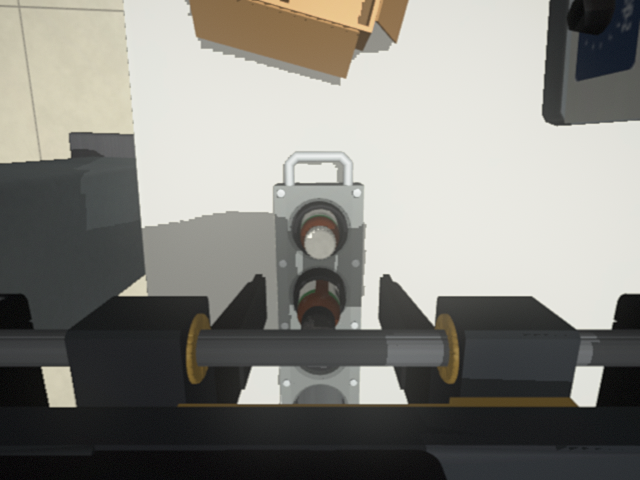

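Request:
move_arm(targets=[[-0.064, 0.187, 0.015, 0, 0, 0, 0.2], [-0.064, 0.187, 0.015, 0, 0, 0, 0.2], [-0.064, 0.187, 0.015, 0, 0, 0, 0.2], [-0.064, 0.187, 0.015, 0, 0, 0, 0.2], [-0.064, 0.187, 0.015, 0, 0, 0, 0.2], [-0.064, 0.187, 0.015, 0, 0, 0, 0.2], [-0.064, 0.187, 0.015, 0, 0, 0, 0.2], [-0.064, 0.187, 0.015, 0, 0, 0, 0.2]])

```text
t: 15.6
eef_pos: [416.5, 294.9, 186.3]
tcp_rot: [-0.986, 1.57, -2.523]
ft_force: [-0.4, 0.2, 0.7]
opening: 0.598
```

```bash
python3 - <<'E'
from h import *
c=shot('wrist','w12')
E
```

```text
15.6 [416.5 294.9 186.3] yaw 1.91 F [-0.4  0.2  0.7] open 0.598 q [ 0.49  0.36  1.87 -0.    0.91  0.45] qv 0.005
```

View pics/w12.png

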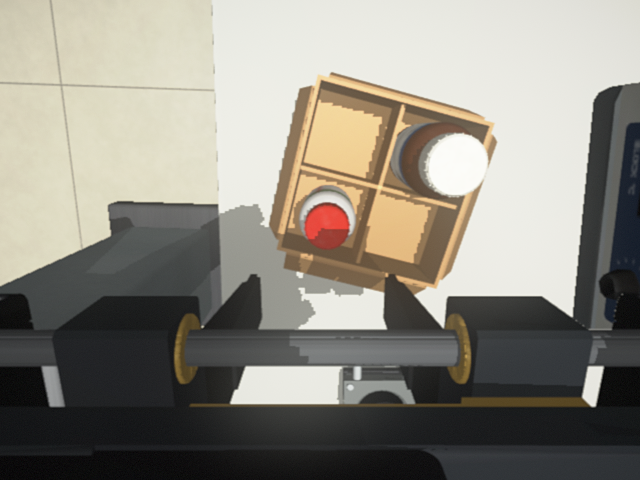

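```bash
python3 - <<'E'
from h import *
c=load('w12');im=c['img'].astype(int)
m=((im[...,2]>110)&(im[...,1]<70)).astype(np.uint8); m[280:]=0
cs,_=cv2.findContours(m,0,1);k=max(cs,key=cv2.contourArea);print(cv2.boundingRect(k))
cv2.imwrite("pics/w12z.png",cv2.resize(c['img'][180:260,290:365],None,fx=7,fy=7,interpolation=cv2.INTER_CUBIC))
p=pl(c,327,227,88);print(p)
for q in [(0,0,88),(0,-16.5,88),(0,16.5,88),(-16.5,0,88),(16.5,0,88)]: print(q,np.round(proj(c,(p[0]+q[0],p[1]+q[1],q[2])),1))
E
```

```text
(307, 203, 42, 47)
[419.23031231 306.36456702  88.        ]
(0, 0, 88) [327. 227.]
(0, -16.5, 88) [326.2 249.7]
(0, 16.5, 88) [327.9 203.6]
(-16.5, 0, 88) [303.4 226.2]
(16.5, 0, 88) [350.6 227.8]
```

View pics/w12z.png

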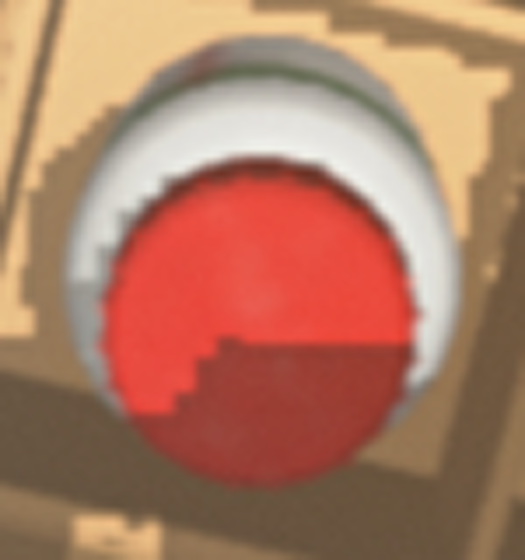

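Request:
move_arm(targets=[[0.0027, 0.0115, -0.04, 0, 0, 0, 0.1], [0.0027, 0.0115, -0.08, 0, 0, 0, 0.1], [0.0027, 0.0115, -0.1, 0, 0, 0, 0.1], [0.0027, 0.0115, -0.11, 0, 0, 0, 0.1], [0.0027, 0.0115, -0.113, 0, 0, 0, 0.1], [0.0027, 0.0115, -0.113, 0, 0, 0, 0.1], [0.0027, 0.0115, -0.113, 0, 0, 0, 0.1]])

```text
t: 16.35
eef_pos: [419.4, 307.6, 74.8]
tcp_rot: [2.02, 1.569, 0.484]
ft_force: [-0.7, -0.1, -0.5]
opening: 0.553
```

```bash
python3 - <<'E'
from h import *
c=shot('wrist','w13')
cv2.imwrite("pics/w13z.png",cv2.resize(c['img'][140:400,200:450],None,fx=2,fy=2))
E
```

```text
16.35 [419.4 307.6  74.8] yaw 1.99 F [-0.7 -0.1 -0.5] open 0.553 q [ 0.51  0.54  1.95 -0.    0.65  0.47] qv 0.004
```

View pics/w13z.png

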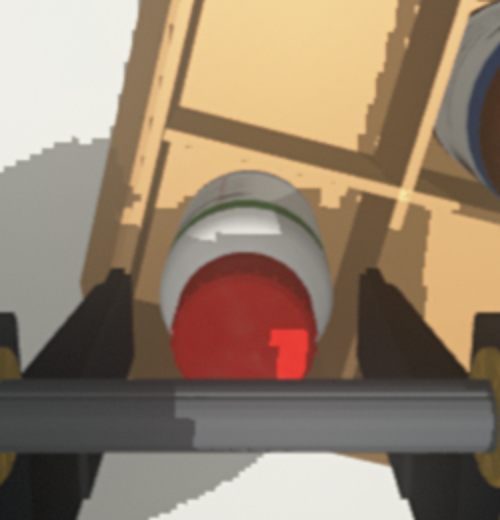

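Request:
move_arm(targets=[[0, -0.001, -0.001, 0, 0, 0, -1], [0, -0.001, -0.001, 0, 0, 0, -1], [0, -0.001, -0.001, 0, 0, 0, -1], [0, -0.001, -0.001, 0, 0, 0, -1], [0, -0.001, -0.001, 0, 0, 0, -1], [0, -0.001, -0.001, 0, 0, 0, -1]])

```text
t: 17.0
eef_pos: [418.9, 306.6, 73.0]
tcp_rot: [1.919, 1.57, 0.384]
ft_force: [-0.6, -1.3, 3.9]
opening: 0.335
```

Request:
move_arm(targets=[[0, 0, 0.04, 0, 0, 0, -1], [0, 0, 0.085, 0, 0, 0, -1], [0, 0, 0.12, 0, 0, 0, -1], [0.01, -0.04, 0.12, 0, 0, 0, -1], [0.02, -0.085, 0.12, 0, 0, 0, -1], [0.03, -0.13, 0.12, 0, 0, 0, -1], [0.04, -0.175, 0.12, 0, 0, 0, -1], [0.05, -0.22, 0.12, 0, 0, 0, -1], [0.06, -0.265, 0.12, 0, 0, 0, -1], [0.0659, -0.3, 0.12, 0, 0, 0, -1]])

```text
t: 18.0
eef_pos: [485.0, 4.1, 192.7]
tcp_rot: [1.003, 1.571, -0.534]
ft_force: [0.2, 0.5, -0.1]
opening: 0.336
```

Request:
move_arm(targets=[[0, -0.014, 0, 0, 0, 0, -1], [0, -0.014, 0, 0, 0, 0, -1], [0, -0.014, 0, 0, 0, 0, -1], [0, -0.014, 0, 0, 0, 0, -1]])

```text
t: 18.4
eef_pos: [484.5, -6.2, 192.8]
tcp_rot: [-2.642, 1.571, 2.107]
ft_force: [-0.6, -0.4, -1.1]
opening: 0.337
```

```bash
python3 - <<'E'
from h import *
c=shot('wrist','w14')
E
```

```text
18.4 [484.5  -6.2 192.8] yaw 2.09 F [-0.6 -0.4 -1.1] open 0.337 q [-0.15  0.32  1.92  0.    0.9  -0.19] qv 0.005
```

View pics/w14.png

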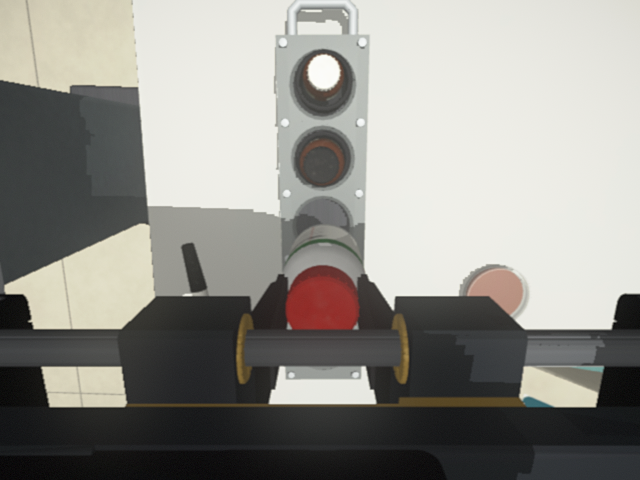

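```bash
python3 - <<'E'
from h import *
c=load('w14')
for uv in [(282.5,43),(364,42.5),(285,122.5),(361.5,122.5),(287,193.5),(360.5,193.5),(291.5,375),(355,375)]: print(uv,pl(c,*uv,28).round(1))
cv2.imwrite("pics/w14z.png",cv2.resize(c['img'][20:250,260:390],None,fx=2.6,fy=2.6,interpolation=cv2.INTER_CUBIC))
E
```

```text
(282.5, 43) [448.1 135.9  28. ]
(364, 42.5) [511.5 138.6  28. ]
(285, 122.5) [450.8  76.7  28. ]
(361.5, 122.5) [513.3  79.   28. ]
(287, 193.5) [453.2  18.7  28. ]
(360.5, 193.5) [516.  21.  28.]
(291.5, 375) [ 460. -157.   28.]
(355, 375) [ 521.5 -154.8   28. ]
```

View pics/w14z.png

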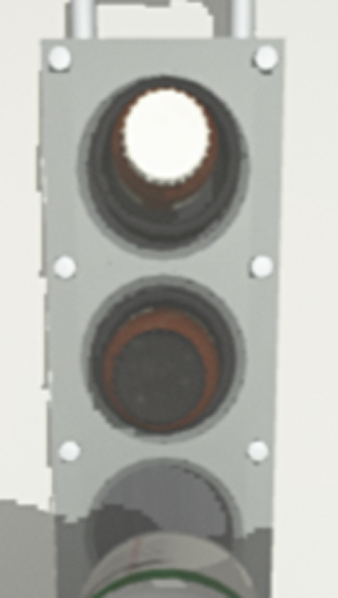

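Request:
move_arm(targets=[[0.0007, -0.0021, -0.04, 0, 0, 0, -1], [0.0007, -0.0021, -0.07, 0, 0, 0, -1], [0.0007, -0.0021, -0.085, 0, 0, 0, -1], [0.0007, -0.0021, -0.092, 0, 0, 0, -1], [0.0007, -0.0021, -0.096, 0, 0, 0, -1], [0.0007, -0.0021, -0.1, 0, 0, 0, -1], [0.0007, -0.0021, -0.103, 0, 0, 0, -1], [0.0007, -0.0021, -0.105, 0, 0, 0, -1], [0.0007, -0.0021, -0.105, 0, 0, 0, -1]])

```text
t: 19.35
eef_pos: [485.3, -9.5, 87.8]
tcp_rot: [-2.699, 1.571, 2.049]
ft_force: [-2.4, 0.7, -1.9]
opening: 0.339
```

```bash
python3 - <<'E'
from h import *
c=shot('wrist','w15')
c=shot('scene','s15')
cv2.imwrite("pics/s15z.png",cv2.resize(c['img'][200:310,230:360],None,fx=5,fy=5,interpolation=cv2.INTER_CUBIC))
E
```

```text
19.35 [485.3  -9.5  87.8] yaw 2.01 F [-2.4  0.7 -1.9] open 0.339 q [-0.16  0.48  2.03  0.    0.63 -0.19] qv 0.003
19.4 [485.4  -9.6  87.9] yaw 2.01 F [-0.9  0.6 -0.8] open 0.334 q [-0.16  0.48  2.03  0.    0.63 -0.19] qv 0.003
```

View pics/s15z.png

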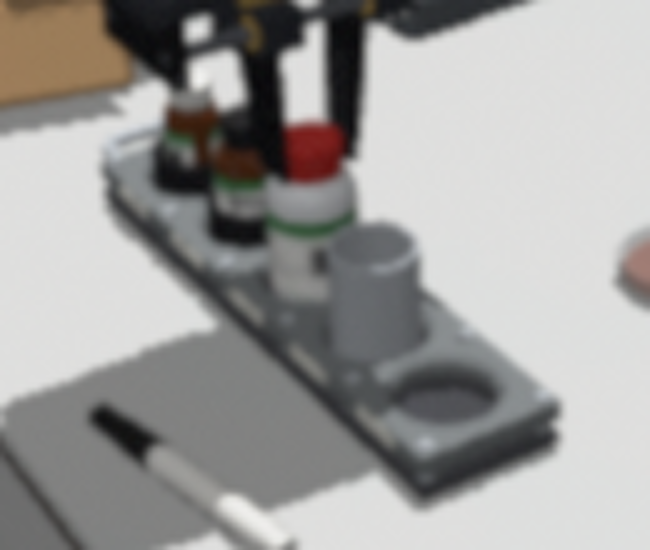

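Request:
move_arm(targets=[[0, 0.0005, -0.003, 0, 0, 0, -1], [0, 0.001, -0.005, 0, 0, 0, -1], [0, 0.001, -0.007, 0, 0, 0, -1], [0, 0.001, -0.0082, 0, 0, 0, -1], [0, 0.001, -0.0082, 0, 0, 0, -1], [0, 0.001, -0.0082, 0, 0, 0, -1]])

```text
t: 20.05
eef_pos: [485.7, -8.6, 79.9]
tcp_rot: [1.37, 1.57, -0.166]
ft_force: [-2.2, 0.5, 7.4]
opening: 0.338
```

Seated (7 N, at the expected height). Release and rise.

Request:
move_arm(targets=[[0, 0, 0, 0, 0, 0, 0.1], [0, 0, 0, 0, 0, 0, 0.1], [0, 0, 0, 0, 0, 0, 0.1], [0, 0, 0, 0, 0, 0, 0.1], [0, 0, 0.04, 0, 0, 0, 0.1], [0, 0, 0.08, 0, 0, 0, 0.1], [0, 0, 0.1, 0, 0, 0, 0.1], [0, 0, 0.1, 0, 0, 0, 0.1]])

```text
t: 20.85
eef_pos: [486.5, -8.7, 182.1]
tcp_rot: [1.382, 1.566, -0.154]
ft_force: [0.1, 0.1, -0.3]
opening: 0.55
```

```bash
python3 - <<'E'
from h import *
c=shot('wrist','w16')
E
```

```text
20.85 [486.5  -8.7 182.1] yaw 2.01 F [ 0.1  0.1 -0.3] open 0.55 q [-0.15  0.34  1.93  0.    0.87 -0.19] qv 0.058
```

View pics/w16.png

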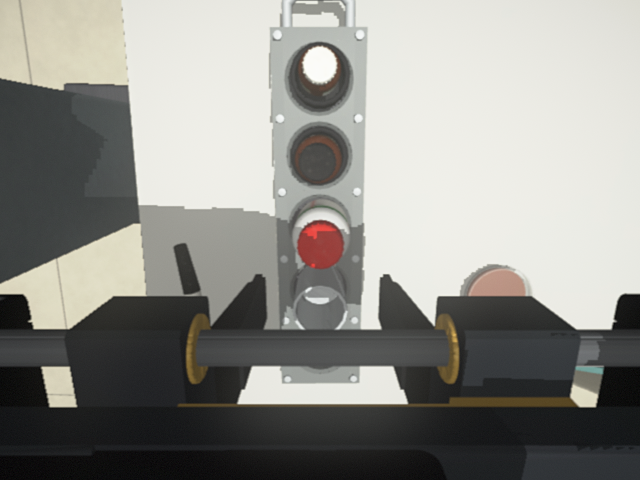

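Request:
move_arm(targets=[[0.001, -0.057, 0, 0, 0, 0, 0.1], [0.001, -0.057, 0, 0, 0, 0, 0.1], [0.001, -0.057, 0, 0, 0, 0, 0.1], [0.001, -0.057, 0, 0, 0, 0, 0.1]])

```text
t: 21.3
eef_pos: [486.0, -65.1, 178.7]
tcp_rot: [-1.993, 1.569, 2.754]
ft_force: [0.3, -0.8, 0.2]
opening: 0.549
```

```bash
python3 - <<'E'
from h import *
c=shot('wrist','w17')
cv2.imwrite("pics/w17z.png",cv2.resize(c['img'][190:290,270:375],None,fx=6,fy=6,interpolation=cv2.INTER_CUBIC))
p=pl(c,322,230,72);print(p)
for q in [(0,0),(0,-21.5),(0,21.5),(-21.5,0),(21.5,0)]: print(q,np.round(proj(c,(p[0]+q[0],p[1]+q[1],72)),1))
E
```

```text
21.3 [486.  -65.1 178.7] yaw 1.97 F [ 0.3 -0.8  0.2] open 0.549 q [-0.27  0.35  1.92  0.    0.87 -0.3 ] qv 0.016
[485.26212347 -57.68434774  72.        ]
(0, 0) [322. 230.]
(0, -21.5) [321.  258.4]
(0, 21.5) [323.  200.5]
(-21.5, 0) [292.3 229. ]
(21.5, 0) [351.7 231. ]
```

View pics/w17z.png

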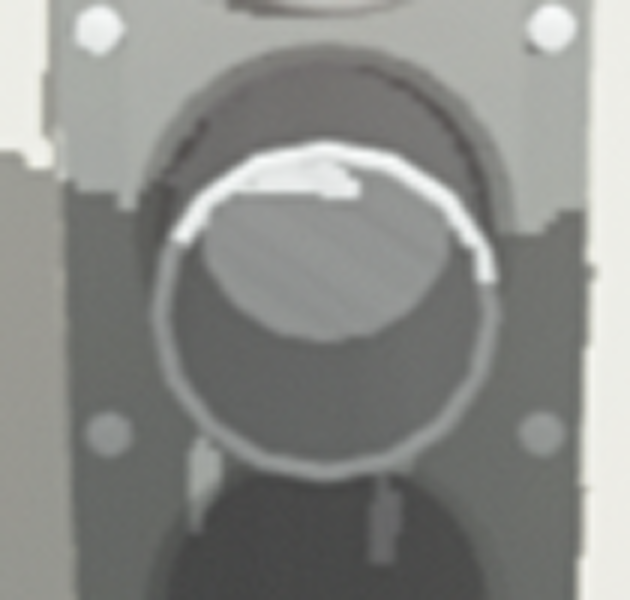

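Request:
move_arm(targets=[[0.029, -0.325, -0.02, 0, 0, 0, 0], [0.029, -0.325, -0.02, 0, 0, 0, 0], [0.029, -0.325, -0.02, 0, 0, 0, 0], [0.029, -0.325, -0.02, 0, 0, 0, 0], [0.029, -0.325, -0.02, 0, 0, 0, 0], [0.029, -0.325, -0.02, 0, 0, 0, 0], [0.029, -0.325, -0.02, 0, 0, 0, 0], [0.029, -0.325, -0.02, 0, 0, 0, 0], [0.029, -0.325, -0.02, 0, 0, 0, 0], [0.029, -0.325, -0.02, 0, 0, 0, 0]])

```text
t: 22.35
eef_pos: [515.8, -388.9, 159.6]
tcp_rot: [-2.714, 1.57, 2.035]
ft_force: [-0.4, -0.1, 0.2]
opening: 0.499
```

```bash
python3 - <<'E'
from h import *
c=shot('wrist','w18')
E
```

```text
22.35 [ 515.8 -388.9  159.6] yaw 2.09 F [-0.4 -0.1  0.2] open 0.499 q [-0.75  0.58  1.56  0.    1.   -0.78] qv 0.007
```

View pics/w18.png

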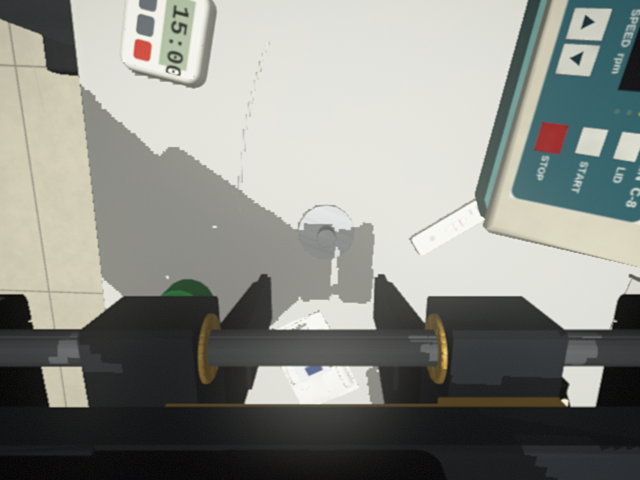

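```bash
python3 - <<'E'
from h import *
c=load('w18')
z=cv2.resize(c['img'][195:270,285:370],None,fx=7,fy=7,interpolation=cv2.INTER_CUBIC)
cv2.imwrite("pics/w18z.png",z)
p=pl(c,326,237,30);print(p)
for q in [(0,0,30),(0,-7.5,30),(0,7.5,30),(7.5,0,30),(0,0,10),(0,-23.5,10),(0,23.5,10),(23.5,0,10),(-23.5,0,10)]: print(q,np.round(proj(c,(p[0]+q[0],p[1]+q[1],q[2])),1))
E
```

```text
[ 518.6403903  -392.21737453   30.        ]
(0, 0, 30) [326. 237.]
(0, -7.5, 30) [325.6 246.2]
(0, 7.5, 30) [326.4 227.7]
(7.5, 0, 30) [335.5 237.3]
(0, 0, 10) [325.8 231.3]
(0, -23.5, 10) [324.7 258.2]
(0, 23.5, 10) [326.9 203.4]
(23.5, 0, 10) [353.9 232.3]
(-23.5, 0, 10) [297.7 230.3]
```

View pics/w18z.png

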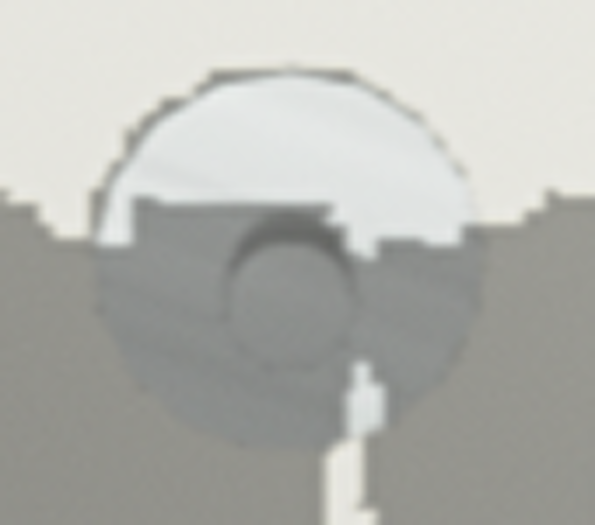

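Request:
move_arm(targets=[[0.0032, -0.0045, -0.05, 0, 0, 0, 0], [0.0032, -0.0045, -0.09, 0, 0, 0, 0], [0.0032, -0.0045, -0.12, 0, 0, 0, 0], [0.0032, -0.0045, -0.135, 0, 0, 0, 0], [0.0032, -0.0045, -0.144, 0, 0, 0, 0], [0.0032, -0.0045, -0.144, 0, 0, 0, 0], [0.0032, -0.0045, -0.144, 0, 0, 0, 0]])

```text
t: 23.1
eef_pos: [519.3, -395.3, 17.0]
tcp_rot: [0.826, 1.569, -0.709]
ft_force: [-0.6, 0.1, 0.7]
opening: 0.503
```

```bash
python3 - <<'E'
from h import *
c=shot('wrist','w19')
cv2.imwrite("pics/w19z.png",cv2.resize(c['img'][140:400,200:450],None,fx=2,fy=2))
E
```

```text
23.1 [ 519.3 -395.3   17. ] yaw 2.03 F [-0.6  0.1  0.7] open 0.503 q [-0.75  0.76  1.64  0.    0.74 -0.79] qv 0.007
```

View pics/w19z.png

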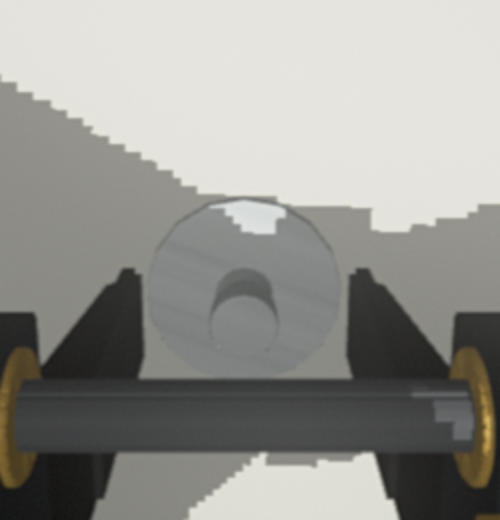

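Request:
move_arm(targets=[[0, 0.0016, -0.002, 0, 0, 0, 0], [0, 0.0016, -0.002, 0, 0, 0, 0], [0, 0.0016, -0.002, 0, 0, 0, -1], [0, 0.0016, -0.002, 0, 0, 0, -1], [0, 0.0016, -0.002, 0, 0, 0, -1], [0, 0.0016, -0.002, 0, 0, 0, -1], [0, 0.0016, -0.002, 0, 0, 0, -1], [0, 0.0016, -0.002, 0, 0, 0, -1], [0, 0.0016, -0.002, 0, 0, 0, -1], [0, 0.0016, -0.002, 0, 0, 0, -1]])

```text
t: 24.15
eef_pos: [518.7, -393.5, 13.6]
tcp_rot: [1.224, 1.571, -0.311]
ft_force: [-0.4, -0.0, -0.1]
opening: 0.151
```

Request:
move_arm(targets=[[0, 0, 0.04, 0, 0, 0, -1], [0, 0, 0.085, 0, 0, 0, -1], [0, 0.02, 0.12, 0, 0, 0, -1], [-0.005, 0.06, 0.12, 0, 0, 0, -1], [-0.01, 0.105, 0.12, 0, 0, 0, -1], [-0.015, 0.15, 0.12, 0, 0, 0, -1], [-0.02, 0.195, 0.12, 0, 0, 0, -1], [-0.025, 0.24, 0.12, 0, 0, 0, -1], [-0.03, 0.28, 0.12, 0, 0, 0, -1], [-0.0318, 0.31, 0.12, 0, 0, 0, -1]])

```text
t: 25.15
eef_pos: [486.0, -81.3, 133.8]
tcp_rot: [-2.426, 1.571, 2.323]
ft_force: [-0.2, -0.8, -0.5]
opening: 0.145
```

Request:
move_arm(targets=[[0, 0.017, 0, 0, 0, 0, -1], [0, 0.017, 0, 0, 0, 0, -1], [0, 0.017, 0, 0, 0, 0, -1], [0, 0.017, 0, 0, 0, 0, -1]])

```text
t: 25.55
eef_pos: [487.0, -67.2, 133.6]
tcp_rot: [0.971, 1.571, -0.565]
ft_force: [0.1, 0.1, 0.5]
opening: 0.146
```

```bash
python3 - <<'E'
from h import *
c=shot('wrist','w20')
cv2.imwrite("pics/w20z.png",cv2.resize(c['img'][140:400,200:450],None,fx=2,fy=2))
E
```

```text
25.55 [487.  -67.2 133.6] yaw 1.98 F [0.1 0.1 0.5] open 0.146 q [-0.27  0.41  1.97 -0.    0.76 -0.31] qv 0.007
```

View pics/w20z.png

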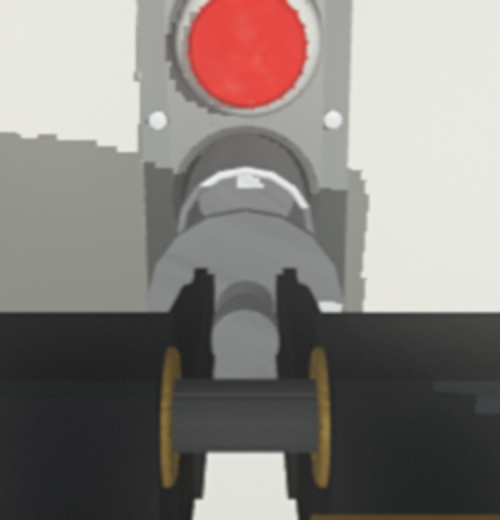

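Request:
move_arm(targets=[[0, 0.0008, -0.02, 0, 0, 0, -1], [0, 0.0008, -0.035, 0, 0, 0, -1], [0, 0.0008, -0.042, 0, 0, 0, -1], [0, 0.0008, -0.047, 0, 0, 0, -1], [0, 0.0008, -0.05, 0, 0, 0, -1], [0, 0.0008, -0.05, 0, 0, 0, -1], [0, 0.0008, -0.05, 0, 0, 0, -1]])

```text
t: 26.3
eef_pos: [487.1, -65.8, 84.0]
tcp_rot: [1.261, 1.57, -0.275]
ft_force: [-0.1, -0.6, -0.3]
opening: 0.147
```

```bash
python3 - <<'E'
from h import *
c=shot('scene','s21')
cv2.imwrite("pics/s21z.png",cv2.resize(c['img'][200:310,230:360],None,fx=5,fy=5,interpolation=cv2.INTER_CUBIC))
E
```

```text
26.3 [487.1 -65.8  84. ] yaw 2.01 F [-0.1 -0.6 -0.3] open 0.147 q [-0.27  0.5   2.01 -0.    0.63 -0.3 ] qv 0.004
```

View pics/s21z.png

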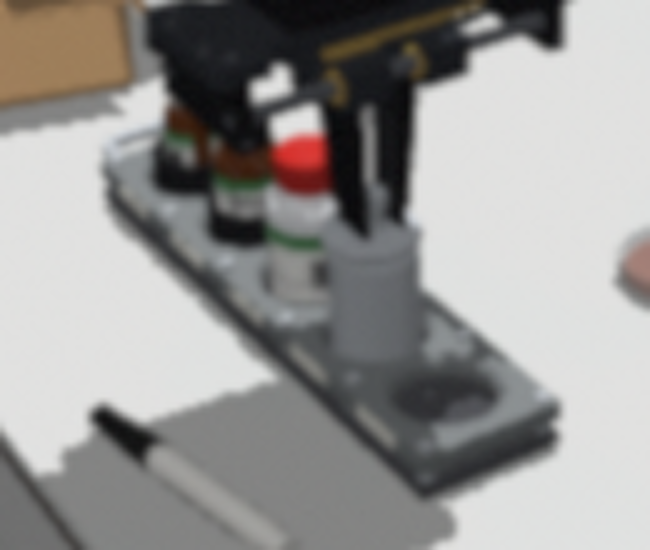

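Request:
move_arm(targets=[[0, -0.0003, -0.002, 0, 0, 0, -1], [0, -0.0003, -0.0035, 0, 0, 0, -1], [0, -0.0003, -0.0045, 0, 0, 0, -1], [0, -0.0003, -0.0045, 0, 0, 0, -1], [0, -0.0003, -0.0045, 0, 0, 0, -1]])

```text
t: 26.85
eef_pos: [487.0, -66.0, 79.5]
tcp_rot: [1.299, 1.57, -0.236]
ft_force: [-1.2, 0.1, 6.5]
opening: 0.149
```

Seated with 6.5 N at the expected 79.5 mm. Release, rise, back away to look.

Request:
move_arm(targets=[[0, 0, 0, 0, 0, 0, -0.4], [0, 0, 0, 0, 0, 0, -0.4], [0, 0, 0, 0, 0, 0, -0.4], [0, 0, 0, 0, 0, 0, -0.4], [0, 0, 0.03, 0, 0, 0, -0.4], [0, 0, 0.07, 0, 0, 0, -0.4], [0, 0, 0.11, 0, 0, 0, -0.4], [0, -0.04, 0.13, 0, 0, 0, -0.4], [0, -0.08, 0.13, 0, 0, 0, -0.4], [0, -0.08, 0.13, 0, 0, 0, -0.4]])

```text
t: 27.85
eef_pos: [487.2, -149.3, 209.8]
tcp_rot: [0.914, 1.568, -0.625]
ft_force: [-0.3, -0.4, -0.3]
opening: 0.302
```

Request:
move_arm(targets=[[0, -0.05, 0.03, 0, 0, 0, -0.4], [0, -0.1, 0.03, 0, 0, 0, -0.4], [0, -0.1, 0.03, 0, 0, 0, -0.4], [0, -0.1, 0.03, 0, 0, 0, -0.4], [0, -0.1, 0.03, 0, 0, 0, -0.4]])

```text
t: 28.35
eef_pos: [486.6, -244.8, 238.5]
tcp_rot: [-2.417, 1.569, 2.331]
ft_force: [-0.1, 0.1, -0.4]
opening: 0.3
```

```bash
python3 - <<'E'
from h import *
w=shot('wrist','w22')
c=shot('scene','s22')
a=cv2.resize(c['img'][190:310,240:350],(550,600),interpolation=cv2.INTER_CUBIC)
cv2.imwrite("pics/s22z.png",a)
E
```

```text
28.35 [ 486.6 -244.8  238.5] yaw 2.01 F [-0.1  0.1 -0.4] open 0.3 q [-0.59  0.35  1.72  0.    1.07 -0.62] qv 0.015
28.4 [ 486.7 -244.6  238.7] yaw 2.06 F [-0.   0.9  0.9] open 0.304 q [-0.59  0.35  1.72  0.    1.07 -0.62] qv 0.007
```

View pics/s22z.png

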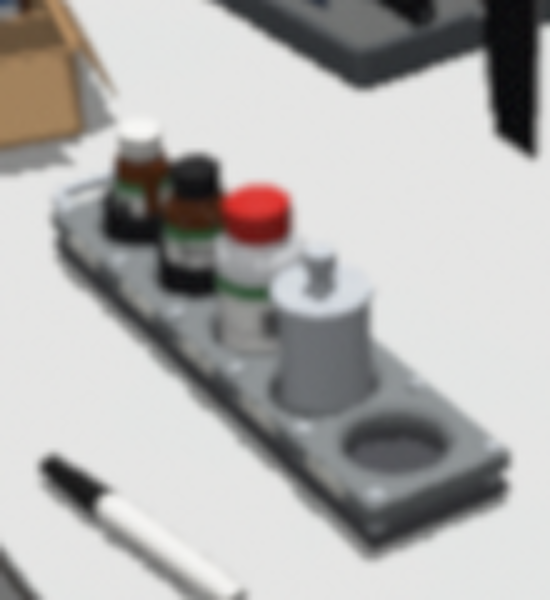

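View pics/w22.png

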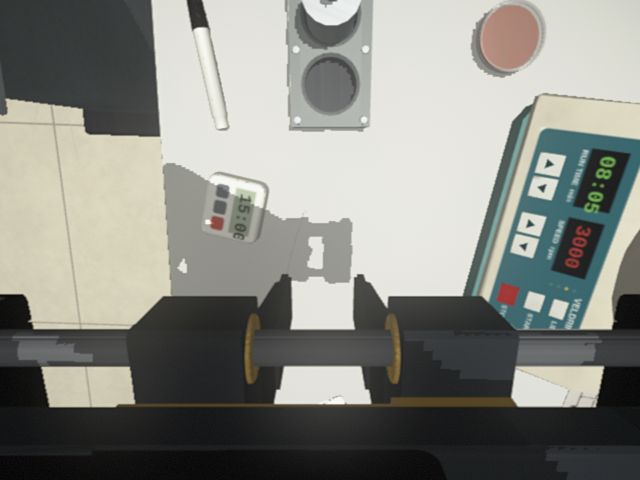

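```bash
python3 -c "
from cell import *
print(job_done())"
```

```text
the job is handed in; nothing more can be done
None
```

The carrier is loaded as asked, in the order asked, and I handed the job in at about 28.4 s on the robot's clock.

- **Adapter:** it is in the loop-end hole next to the dropper bottle. It met the floor at the expected height with about 7 N. It also felt about 5 N sideways, so it touched the hole wall lightly.
- **Small bottle:** it stands upright in the adapter and seated at the expected height with about 4 N.
- **Medium bottle:** it came out of the carton and stands in the middle hole, where it seated at the expected height with about 7 N.
- **Lid:** it is on the cup and seated with 6.5 N at 79.5 mm TCP height, where I expected 79.6 mm.

In the last scene picture the bottles are upright, the lid is level on the cup rim, and the gripper is clear of everything. I last saw the tall bottle in its cell before I lifted the medium bottle. I did not look at it again afterwards, but nothing in the moves touched it.

The measurements disagreed in three places:
- **Wrist camera:** its mount value was about 1.4 mm off sideways compared with the finger tips, so I used the finger tips.
- **Top camera:** its rough positions were up to about 5 mm off the wrist measurements, so I used it only for the first approach.
- **Middle hole:** the hole outline and the deck screws gave positions about 1.5 mm apart along the row. I aimed in between.

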